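Set the stop of a tube-sawing jig and ease its clamp screw

TASK

Set the jeweller's tube-sawing jig for its longest cut: slide the black stop grip all the way to the red end stop, then turn the brass thumbscrew clockwise (seen from above) until it seats, and back it off a quarter turn so that the stop bar can still be nudged. Finish still holding the thumbscrew steady in the gripper at that quarter turn, with the stop left against its end. Leave the cup, the jar and the tweezers where they are.

Things in the scene. Friction and masses are not known exactly. Their poses are not given: they have to be found in the camera images.
- jig: Jig fixed to the bench: aluminium plate 84 (x) x 330 (y) x 12 mm. Origin on the bench, mid-width, 125 mm from the plate's -y end; y along the jig, z up. Dark rails up to z=18. Red end stop at the -y end: 18 mm wide, y -114 to -100, top z=30. Blue bridge 68 x 30 mm at y=80, top z=46, carries the thumbscrew. Steel saw guide at y=182 to 202, top z=42. Stop bar along x=0.
- stop_grip (a point): Top centre of the black stop grip with an orange cap, a block 24 mm (jig x) x 20 mm (jig y) fixed to the stop bar; this point is 61 mm above the bench, the block reaches down to z = 21 mm. Pinch it across its 24 mm width, or push it. Its axes are the jig's.
- stop_slide (a joint): Travel of the stop grip in m: 0 nearest the thumbscrew (grip at jig y = -20 mm), growing as it slides towards the jig's -y, to 0.070 against the red end stop (grip at jig y = -90 mm). About 2 N of friction; it stays where it is left.
- thumbscrew: The brass wing of the thumbscrew: a flat upright bar 42 mm long (its own x) x 10 mm thick (its own y) x 26 mm high (z up), on the screw's axis at jig x = 0, y = 80 mm. Origin at the bar's centre, 73 mm above the bench (bar z = 60 to 86 mm, 14 mm clear of the bridge). The wing at its own -x end is red on top. It turns in place without rising or sinking.
- screw_turn (a joint): Turn of the screw in rad, growing clockwise from above: 0 slack (hard stop), 4.0 seated (hard stop). Seated, the red wing points along the jig's -x; a quarter turn back is 2.43, red wing along the jig's -y, towards the stop grip. It starts 1.9 to 2.6 rad short of seated. Friction about 0.04 N m; it stays where it is left, so it can be turned in several grasps.
- cup: Bystander: blue ceramic cup, 72 mm across at the rim, 75 mm high, loose, beyond the jig. Origin at the centre of its underside.
- jar: Bystander: brown glass jar with a black lid, 64 mm across, 80 mm high, loose, beyond the jig. Origin at the centre of its underside.
- tweezers: Bystander: steel tweezers lying flat, about 150 mm long (own x), 18 mm wide, 9 mm high, loose, past the red end stop. Origin on the bench near the middle.

How it is judged:
By the outcome, as a careful person would: the job done as asked, in the order asked, and still so for the second after the job is handed in, while the arm keeps its last pose, push and grip.
It also fails if it takes over 51 s, if anything falls off the work surface, if the arm or the gripper's body presses on something with over 40 N, if the wrist force passes 120 N, or if a joint passes its speed limit or range.

ROBOT

A 7-joint arm with a two-finger parallel gripper is mounted at the origin on the work surface. World frame = base frame: x ahead of the robot, y to its left, z up, the work surface at z = 0. Lengths are in m, angles in rad, forces in N, time in s.
With the tool pointing down it reaches from about 0.4 to 0.875 m from the base axis. Payload 4.4 kg.
Tool frame: the origin (TCP) lies at the very end of the fingers, on their centre line; the grasp point (between the pads) lies 19 mm behind it; z points along the fingers, y is the line along which they close (so a half turn about z gives the same grasp; the last joint's range is limited). The gripper opens to 85 mm and grips with 20 to 120 N. Pads are 22 mm wide; open, the fingers measure 114 mm over their backs; the gripper's body (76 mm by 85 mm) begins 54 mm behind the grasp point. The pads swing forward as they close: fully open they stand 13 mm farther back than shut.
Start: joints at [-1.41, 0.628, 0.038, 1.517, -0.027, 0.996, -0.02], TCP at [0.146, 0.633, 0.231] pointing down, gripper open.
Joint ranges: [-3.06, 3.06], [-0.37, 2.12], [-1.25, 1.32], [0.18, 2.47], [-1.1, 4.24], [0.23, 1.98], [-2.94, 2.94]. Speed limits (rad/s): [2.57, 2.57, 3.14, 3.14, 3.14, 3.14, 3.14].

INTERFACE

Orientations are given as [roll, pitch, yaw] about the fixed x, y, z axes, in that order (R = Rz(yaw) Ry(pitch) Rx(roll)).
In Python, from bench import manip gives the robot as it stands. The module is installed in compiled form; this text tells all that it offers.
- The arm moves only by the shell command python3 -m handwheel 'ROWS' [OPENING]. ROWS is 1 to 20 rows, parted by semicolons, with the numbers parted by commas; each row has 6 numbers: dx, dy, dz in fractions of the full range, 1 being 0.4 m, then a rotation vector rx, ry, rz in parts of the range, where 1.0 means 2 pi rad; each row shifts and turns the commanded pose from where the row before left it, along the tool's axes as they then stand; what a row does not reach is not made up. A row lasts 1/12 s, in which the tool goes at most 0.0417 m and 0.125 rad, less where a joint would pass 70% of its speed; a pose out of reach is approached as far as the arm can. OPENING is the finger opening in m, set as the command begins (- or left out keeps the last). The fingers move at their own pace and stop on an object; the grip force is fixed at half the most. Time passes only in rows, so rows that do not move let the fingers close. It prints the time, the measured TCP pose, the force, the opening and the grip force at its end. Shift and turn numbers lie between -1 and 1, and a call with a number outside is refused. Input that does not fit is refused with a message, and nothing moves.
- manip.get_state(): the state, without advancing time (a new reading comes with each control period).
- manip.get_image(name): name is "side" or "top"; returns the picture (400x640x3 uint8, blue, green, red); there is no depth.
- manip.get_calibration(name): a dict with "vertical_fov" (degrees; the focal length in pixels is half the picture's height over the tangent of half this angle, whatever the lens; pixels are square), "cx", "cy" (the principal point, pixels), "eye" and "rotation" of the camera in the world. Camera axes: x right, y up, looking along -z (the intrinsics and any distortion apply to the point x, -y, -z); pixel columns grow to the right and rows downward; lengths in m; the calibration is good to about 2 mm. A picture is of the moment at which its call begins. get_calibration takes no time and is no camera call.
- manip.close_job(): hands the job in; it is judged then, once.
The state is a dict: "t": time; "joints": joint angles; "qvel": joint speeds; "joint_torque": joint torques, N m; "ee_pos": TCP position; "tool_rot": TCP orientation; "force": force on the tool from outside, world axes, zero at the start; "wrist_torque": the same for the moment, N m; "finger_gap": finger opening in m; "gripper_force": force on a finger pad.
Only numpy, scipy, OpenCV 4.12 (cv2) and the standard library are available. Lean on these libraries where they do the work, as an engineer would, in place of code of your own. Each camera call takes 0.05 s, during which the arm holds its last target. There are 200 camera calls.

## Working session

There is one attempt and no reset: what is moved stays moved. The work goes in short steps, Python scripts to look and compute and a shell command to move; the robot and the scene stay as the last step left them, time stands still between calls to the robot, and variables do not carry over. Pictures are saved under pics/ and viewed, at most 10 in all, crops included, and the job is handed in when it is done.

```bash
mkdir -p pics
python3 - <<'E'
from bench import manip
import cv2,numpy as np
np.set_printoptions(precision=4,suppress=True)
for n in("side","top"):
    cv2.imwrite(f"pics/{n}0.png",manip.get_image(n)); print(n,manip.get_calibration(n))
s=manip.get_state();print(s)
E
```

```text
side {'vertical_fov': 52.50478978995827, 'cx': 316.79425894405176, 'cy': 197.929695034657, 'eye': array([0.4992, 0.5772, 0.7888]), 'rotation': array([ 0.6628,  0.0151, -2.9517])}
top {'vertical_fov': 43.699147210155715, 'cx': 332.56890918601437, 'cy': 201.02999771573064, 'eye': array([0.5276, 0.0092, 1.145 ]), 'rotation': array([ 0.093 ,  0.0084, -1.5917])}
{'t': 0.1, 'joints': array([-1.4098,  0.6293,  0.0384,  1.5183, -0.027 ,  0.9963, -0.02  ]), 'qvel': array([-0.0005, -0.0036, -0.0008, -0.0018,  0.0006,  0.002 , -0.0007]), 'joint_torque': array([  0.0031, -56.4533,   1.2307, -19.3972,   0.0114,   0.0055,
         0.    ]), 'ee_pos': array([0.146 , 0.6328, 0.2305]), 'tool_rot': array([-3.1399, -0.    ,  2.9148]), 'force': array([-0.1243,  0.0236, -0.1155]), 'wrist_torque': array([0.0455, 0.0064, 0.0026]), 'gripper_force': 0.0, 'finger_gap': 0.08507674712883692}
```

View pics/side0.png

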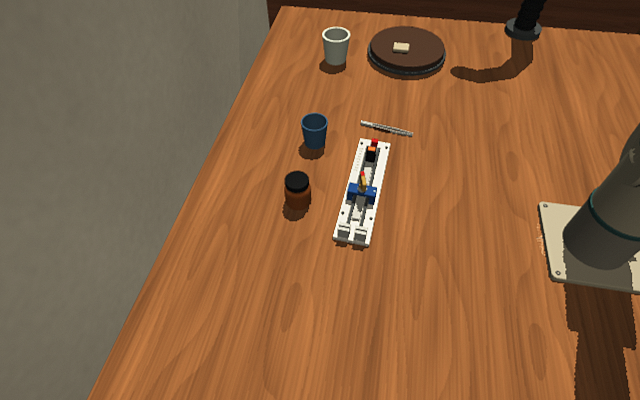

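View pics/top0.png

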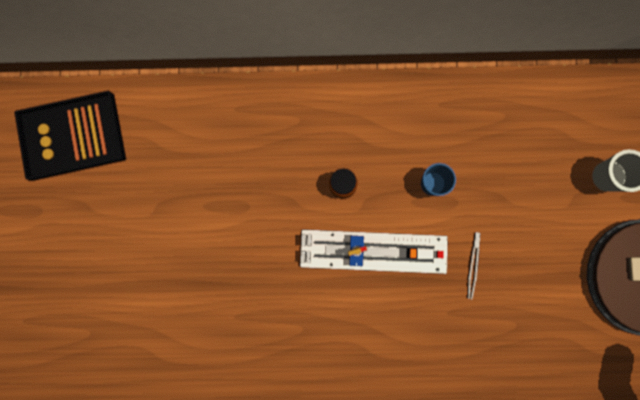

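Side view: jig from red stop (375,142) to saw guide (350,240), orange cap (371,150), wing (363,180). Top view: orange cap (413,253), red stop (439,254), wing (357,252), bridge blue at (356,250). Jar (343,183), cup (438,180) and tweezers (474,265).

```bash
cat > h.py <<'E'
from bench import manip
import cv2,numpy as np
from scipy.spatial.transform import Rotation as R
np.set_printoptions(precision=4,suppress=True)
C={n:manip.get_calibration(n) for n in("side","top")}
def ray(n,u,v):
    c=C[n];f=200/np.tan(np.radians(c["vertical_fov"])/2)
    d=R.from_euler("xyz",c["rotation"]).apply([(u-c["cx"])/f,-(v-c["cy"])/f,-1]);return np.array(c["eye"]),d/np.linalg.norm(d)
def onz(n,p,z):
    o,d=ray(n,*p);return o+d*(z-o[2])/d[2]
def tri(ps,pt):
    (a,d),(b,e)=ray("side",*ps),ray("top",*pt)
    s=np.linalg.lstsq(np.c_[d,-e],b-a,rcond=None)[0]
    p,q=a+s[0]*d,b+s[1]*e;return (p+q)/2,np.linalg.norm(p-q)
ROI={"side":(325,125,75,125),"top":(295,220,160,60)}
def blobs(n,img,lo,hi,amin=4):
    x,y,w,h=ROI[n];hsv=cv2.cvtColor(img[y:y+h,x:x+w],cv2.COLOR_BGR2HSV)
    m=cv2.inRange(hsv,lo,hi)
    k,l,st,ce=cv2.connectedComponentsWithStats(m)
    return [(st[i,4],(ce[i]+[x,y]).round(1).tolist(),(st[i,:4]+[x,y,0,0]).tolist()) for i in range(1,k) if st[i,4]>=amin]
COL={"red":((0,170,90),(4,255,255)),"red2":((174,150,90),(180,255,255)),"orange":((6,190,150),(14,255,255)),"brass":((15,90,90),(32,255,255)),"blue":((100,120,50),(125,255,255))}
E
python3 - <<'E'
from h import *
ims=[]
for n in("side","top"):
    im=cv2.imread(f"pics/{n}0.png")
    for k,(a,b) in COL.items(): print(n,k,blobs(n,im,a,b))
    x,y,w,h=ROI[n];c=cv2.resize(im[y:y+h,x:x+w],None,fx=4.5,fy=4.5,interpolation=cv2.INTER_CUBIC)
    cv2.imwrite(f"pics/{n}0c.png",c)
E
```

```text
side red [(np.int32(24), [374.5, 140.3], [372, 138, 6, 5]), (np.int32(10), [361.9, 172.2], [361, 171, 3, 4])]
side red2 []
side orange [(np.int32(27), [371.1, 148.4], [368, 147, 8, 4])]
side brass [(np.int32(41), [363.2, 180.4], [361, 176, 6, 10]), (np.int32(4), [359.5, 184.5], [359, 184, 2, 2])]
side blue [(np.int32(5), [325.4, 125.8], [325, 125, 2, 3]), (np.int32(204), [361.8, 189.9], [348, 183, 29, 14]), (np.int32(21), [349.9, 196.7], [347, 194, 6, 6]), (np.int32(20), [370.6, 200.4], [369, 198, 4, 6])]
top red [(np.int32(14), [363.3, 248.4], [361, 247, 5, 4]), (np.int32(31), [439.5, 254.1], [437, 252, 6, 6])]
top red2 []
top orange [(np.int32(4), [298.2, 221.5], [297, 221, 3, 2]), (np.int32(10), [299.6, 223.7], [297, 221, 6, 6]), (np.int32(158), [326.7, 225.7], [305, 220, 47, 10]), (np.int32(6), [317.3, 221.7], [316, 221, 4, 3]), (np.int32(4), [323.5, 221.8], [323, 221, 2, 3]), (np.int32(4), [342.8, 221.2], [342, 220, 2, 3]), (np.int32(6), [349.7, 221.8], [348, 220, 4, 5]), (np.int32(9), [361.0, 222.2], [359, 220, 4, 6]), (np.int32(6), [365.0, 221.3], [364, 220, 3, 4]), (np.int32(
[... 957 characters left out ...]
38.7], [449, 236, 6, 6]), (np.int32(26), [451.0, 248.4], [449, 245, 6, 7]), (np.int32(4), [295.8, 247.8], [295, 247, 2, 3]), (np.int32(4), [360.2, 249.2], [360, 248, 2, 3]), (np.int32(49), [412.8, 253.1], [410, 249, 6, 9]), (np.int32(11), [450.8, 254.4], [449, 253, 6, 4]), (np.int32(8), [306.4, 273.4], [305, 271, 3, 6]), (np.int32(166), [332.8, 273.1], [309, 270, 59, 9]), (np.int32(24), [300.1, 276.2], [296, 273, 9, 7]), (np.int32(6), [371.7, 272.5], [370, 272, 5, 2]), (np.int32(5), [309.2, 278.4], [308, 278, 4, 2])]
top brass [(np.int32(73), [354.2, 251.2], [348, 247, 13, 9])]
top blue [(np.int32(123), [356.1, 241.3], [350, 236, 14, 13]), (np.int32(107), [355.9, 259.8], [349, 254, 14, 11])]
```

View pics/side0c.png

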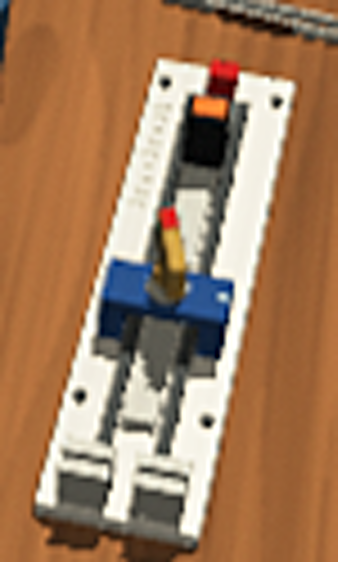

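View pics/top0c.png

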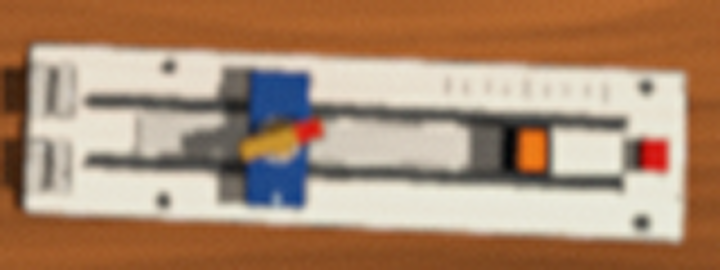

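Side crop: red stop top at ~(374,140), cap (371,148), red wing tip (362,172). Top crop: cap about (413,253), wing running from brass (350,254) to red (363,248), so it is a little short of pointing at the grip.

```bash
cat >> h.py <<'E'
def measure():
    S=manip.get_image("side");T=manip.get_image("top")
    g=lambda n,im,k,f=lambda b:True:[b for b in blobs(n,im,*COL[k]) if f(b)]
    return S,T,g
def pick(L,near):
    L=[b for b in L if np.hypot(*(np.array(b[1])-near))<12]
    return max(L,key=lambda b:b[0])[1] if L else None
E
python3 - <<'E'
from h import *
cap=tri((371.1,148.4),(412.8,253.1));print("cap",cap)   # side blob includes only top?
print("redstop",tri((374.5,140.3),(439.5,254.1)))
print("redwing",tri((361.9,172.2),(363.3,248.4)))
print("brass",tri((363.2,180.4),(354.2,251.2)))
print("cap61",onz("top",(412.8,253.1),.061),onz("side",(371.1,148.4),.061))
print("stop30",onz("top",(439.5,254.1),.03))
print("wing86 red",onz("top",(363.3,248.4),.086), "brass",onz("top",(354.2,251.2),.086))
b=[onz("top",p,.046) for p in((356.1,241.3),(355.9,259.8))];print("bridge46",b,np.mean(b,0))
T=cv2.imread("pics/top0.png");hsv=cv2.cvtColor(T,cv2.COLOR_BGR2HSV)
x,y,w,h=290,220,170,65
m=np.zeros(T.shape[:2],np.uint8);m[y:y+h,x:x+w]=cv2.inRange(hsv[y:y+h,x:x+w],(0,0,130),(180,60,255))
m=cv2.morphologyEx(m,cv2.MORPH_CLOSE,np.ones((5,5)))
c=max(cv2.findContours(m,0,2)[0],key=cv2.contourArea)
r=cv2.minAreaRect(c);print(r)
P=np.array([onz("top",p,.012) for p in cv2.boxPoints(r)]);print(P,P.mean(0),np.linalg.norm(np.diff(P,axis=0),axis=1))
for p in((343,183),(438,180)): print(onz("top",p,.08))
E
```

```text
cap (array([ 0.5125, -0.1541,  0.0645]), np.float64(0.0005167988318526939))
redstop (array([ 0.5081, -0.2179,  0.0326]), np.float64(0.0006173987856037665))
redwing (array([ 0.5247, -0.0465,  0.0921]), np.float64(7.901772200557007e-05))
brass (array([ 0.5191, -0.0274,  0.0864]), np.float64(0.0001298307112231097))
cap61 [ 0.5122 -0.1547  0.061 ] [ 0.5129 -0.1576  0.061 ]
stop30 [ 0.5084 -0.2184  0.03  ]
wing86 red [ 0.5246 -0.0468  0.086 ] brass [ 0.5191 -0.0275  0.086 ]
bridge46 [array([ 0.5404, -0.0335,  0.046 ]), array([ 0.5   , -0.0321,  0.046 ])] [ 0.5202 -0.0328  0.046 ]
((373.64898681640625, 251.20391845703125), (146.12271118164062, 37.40264129638672), 2.5113632678985596)
[[ 0.4864  0.0934  0.012 ]
 [ 0.5705  0.0884  0.012 ]
 [ 0.549  -0.2418  0.012 ]
 [ 0.4654 -0.2345  0.012 ]] [ 0.5178 -0.0736  0.012 ] [0.0842 0.3309 0.084 ]
[ 0.6655 -0.0072  0.08  ]
[ 0.6676 -0.2114  0.08  ]
```

The rows are not in the units I measure in: shifts go in shares of 0.4 m and turns go in shares of 2 pi rad. I convert before sending: -0.041 m / 0.4 = -0.1025, 0.063 rad / 6.2832 = 0.01.

```bash
python3 -m handwheel '-0.1025,0,0,0,0,0.01;-0.1025,0,0,0,0,0.01;-0.1025,0,0,0,0,0.01;-0.1025,0,0,0,0,0.01;-0.1025,0,0,0,0,0.01;-0.1025,0,0,0,0,0.01;-0.1025,0,0,0,0,0.01;-0.1025,0,0,0,0,0.01;-0.1025,0,0,0,0,0.01;-0.1025,0,0,0,0,0.01;-0.1025,0,0,0,0,0.01;-0.1025,0,0,0,0,0.01;-0.1025,0,0,0,0,0.01;-0.1025,0,0,0,0,0.01;-0.1025,0,0,0,0,0.01;-0.1025,0,0,0,0,0.01;-0.1025,0,0,0,0,0.01;-0.1025,0,0,0,0,0.01;-0.1025,0,0,0,0,0.01;-0.1025,0,0,0,0,0.01' 0.085
cat >> h.py <<'E'
def delta(xyz,yaw):
    "tool-frame offset from the measured pose to a tool-down pose (yaw mod pi)"
    s=manip.get_state();A=R.from_euler("xyz",s["tool_rot"])
    y=s["tool_rot"][2];d=(yaw-y+np.pi/2)%np.pi-np.pi/2
    B=R.from_euler("xyz",[np.pi,0,y+d])
    print("tool delta",A.inv().apply(np.array(xyz)-s["ee_pos"]),"rot",(A.inv()*B).as_rotvec(),"t",s["t"],"j",s["joints"])
YAW=-0.064;JO=np.array([.5152,-.1135,0])
def jig(x,y,z): return JO+R.from_euler("z",YAW).apply([x,y,z])
E
python3 -c "
from h import *
delta([.5122,-.1547,.12],np.pi/2+YAW);print(jig(0,-41,0)*0+jig(0,-.041,.06))"
```

```text
t: 1.77
ee_pos: [0.6666, 0.068, 0.2307]
tool_rot: [-3.141, 0.0, 1.652]
force: [0.2, -0.5, 0.6]
finger_gap: 0.0849
gripper_force: 0.0
tool delta [-0.2094 -0.1719  0.1108] rot [-0.0005  0.0001  0.1451] t 1.7667 j [-0.3443  0.6845  0.3608  1.4614 -0.2611  1.0437  0.1549]
[ 0.5126 -0.1544  0.06  ]
```

In the tool's units: 0.04 m / 0.4 = 0.1, -0.03 m / 0.4 = -0.075, 0.075 rad / 6.2832 = 0.0119.

```bash
python3 -m handwheel '-0.075,-0.0615,0,0,0,0;-0.075,-0.0615,0,0,0,0;-0.075,-0.0615,0,0,0,0;-0.075,-0.0615,0,0,0,0;-0.075,-0.0615,0,0,0,0;-0.075,-0.0615,0,0,0,0;-0.0735,-0.0608,0,0,0,0;0,0,0.075,0,0,0.0119;0,0,0.1,0,0,0.0111;0,0,0.1,0,0,0;0,0,0,0,0,0'
python3 -c "
from h import *
delta([.5124,-.1545,.036],np.pi/2+YAW)
for n in('side','top'):
    x,y,w,h=ROI[n];cv2.imwrite(f'pics/{n}1.png',manip.get_image(n))
im=cv2.imread('pics/side1.png')[100:250,290:440]
cv2.imwrite('pics/s1c.png',cv2.resize(im,None,fx=4,fy=4,interpolation=2))"
```

```text
t: 2.68
ee_pos: [0.5074, -0.1514, 0.1149]
tool_rot: [-3.128, -0.003, 1.51]
force: [-1.1, 0.6, 0.3]
finger_gap: 0.085
gripper_force: 0.0
tool delta [-0.003   0.0062  0.0788] rot [-0.0136 -0.0028  0.0028] t 2.6833 j [ 0.0245  0.6551  0.3241  1.9541 -0.3497  0.6009  0.5186]
```

View pics/s1c.png

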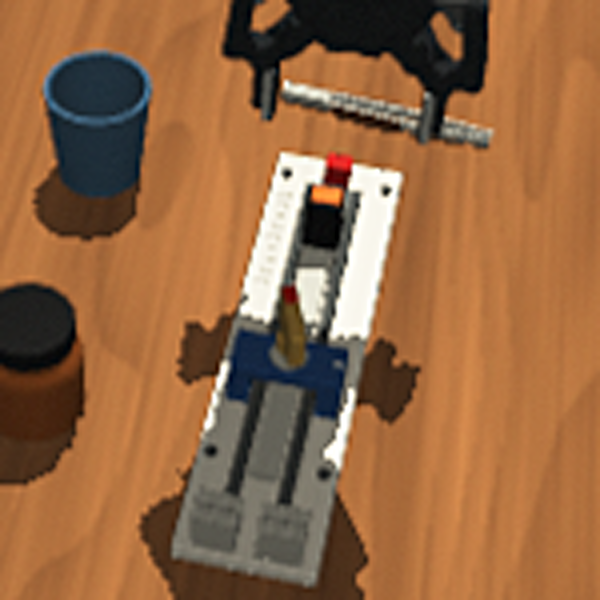

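The fingers straddle the grip's line (tips at about (267,115) and (428,135) in the crop). The grip and wing are unchanged, so I'll lower the arm.

In the tool's units: 0.02 m / 0.4 = 0.05, -0.003 m / 0.4 = -0.0075, -0.0136 rad / 6.2832 = -0.0022.

```bash
python3 -m handwheel '-0.0075,0.015,0.025,-0.0022,-0.0005,0.0005;0,0,0.05,0,0,0;0,0,0.05,0,0,0;0,0,0.05,0,0,0;0,0,0.02,0,0,0;0,0,0,0,0,0;0,0,0,0,0,0'
python3 -c "
from h import *
delta([.5124,-.1545,.036],np.pi/2+YAW)"
```

```text
t: 3.37
ee_pos: [0.5206, -0.1573, 0.045]
tool_rot: [3.126, 0.003, 1.507]
force: [-0.1, -0.9, 0.6]
finger_gap: 0.0848
gripper_force: 0.0
tool delta [ 0.0023 -0.0085  0.0088] rot [0.0161 0.0035 0.0002] t 3.3667 j [ 0.085   0.77    0.2411  1.9753 -0.4129  0.4264  0.5726]
```

In the tool's units: 0.009 m / 0.4 = 0.0225, -0.0085 m / 0.4 = -0.0213, 0.016 rad / 6.2832 = 0.0025.

```bash
python3 -m handwheel '0.005,-0.0213,0.0225,0.0025,0.0006,0;0,0,0,0,0,0;0,0,0,0,0,0;0,0,0,0,0,0;0,0,0,0,0,0'
python3 -c "
from h import *
delta([.5124,-.1545,.036],np.pi/2+YAW)"
```

```text
t: 3.78
ee_pos: [0.5114, -0.1544, 0.0345]
tool_rot: [-3.14, -0.0, 1.507]
force: [0.6, 0.3, -0.0]
finger_gap: 0.0851
gripper_force: 0.0
tool delta [ 0.      0.001  -0.0015] rot [-0.0017 -0.0003 -0.    ] t 3.7833 j [ 0.0891  0.7856  0.2335  1.9869 -0.4162  0.4167  0.5761]
```

Good. Close.

In the tool's units: -0.001 m / 0.4 = -0.0025, 0.0005 m / 0.4 = 0.0013.

```bash
python3 -m handwheel '0,0.0013,-0.0025,0,0,0;0,0,0,0,0,0;0,0,0,0,0,0;0,0,0,0,0,0;0,0,0,0,0,0;0,0,0,0,0,0;0,0,0,0,0,0;0,0,0,0,0,0;0,0,0,0,0,0;0,0,0,0,0,0' 0.02
python3 -c "
from h import *
delta(jig(0,-.09,.036),np.pi/2+YAW)"
```

```text
t: 4.62
ee_pos: [0.5138, -0.1548, 0.0357]
tool_rot: [3.14, 0.0, 1.507]
force: [5.9, 0.4, 0.7]
finger_gap: 0.0231
gripper_force: 60.1
tool delta [-0.0487 -0.0013 -0.0003] rot [0.0016 0.0004 0.0004] t 4.6167 j [ 0.088   0.7845  0.2345  1.9834 -0.416   0.418   0.5752]
```

In the tool's units: -0.008 m / 0.4 = -0.02, -0.005 m / 0.4 = -0.0125.

```bash
python3 -m handwheel '-0.0125,0.0025,0,0,0,0;-0.02,0,0,0,0,0;-0.02,0,0,0,0,0;-0.02,0,0,0,0,0;-0.02,0,0,0,0,0;-0.0125,0,0,0,0,0;-0.0075,0,0,0,0,0;0,0,0,0,0,0;0,0,0,0,0,0;0,0,0,0,0,0'
python3 -m handwheel '-0.0025,0,0,0,0,0;-0.0025,0,0,0,0,0;0,0,0,0,0,0;0,0,0,0,0,0'
python3 -m handwheel '-0.0025,0,0,0,0,0;-0.0025,0,0,0,0,0;0,0,0,0,0,0;0,0,0,0,0,0'
```

```text
t: 5.45
ee_pos: [0.5108, -0.2015, 0.0356]
tool_rot: [3.141, 0.002, 1.506]
force: [6.1, -2.2, 4.0]
finger_gap: 0.0227
gripper_force: 60.6
t: 5.78
ee_pos: [0.5108, -0.2022, 0.0357]
tool_rot: [3.142, 0.0, 1.507]
force: [5.0, 0.9, 5.2]
finger_gap: 0.0229
gripper_force: 60.8
t: 6.12
ee_pos: [0.5107, -0.2031, 0.0356]
tool_rot: [-3.141, -0.001, 1.507]
force: [5.1, 3.0, 6.1]
finger_gap: 0.0227
gripper_force: 60.9
```

In the tool's units: -0.001 m / 0.4 = -0.0025.

```bash
python3 -m handwheel '-0.0025,0,0,0,0,0;-0.0025,0,0,0,0,0;0,0,0,0,0,0;0,0,0,0,0,0'
python3 -m handwheel '-0.0025,0,0,0,0,0;-0.0025,0,0,0,0,0;0,0,0,0,0,0;0,0,0,0,0,0'
```

```text
t: 6.45
ee_pos: [0.5107, -0.2031, 0.0356]
tool_rot: [-3.141, -0.004, 1.508]
force: [6.3, 7.0, 7.4]
finger_gap: 0.023
gripper_force: 61.2
t: 6.78
ee_pos: [0.5107, -0.2031, 0.0356]
tool_rot: [-3.14, -0.006, 1.509]
force: [6.1, 10.5, 9.4]
finger_gap: 0.0227
gripper_force: 61.4
```

In the tool's units: -0.035 m / 0.4 = -0.0875, -0.025 m / 0.4 = -0.0625.

```bash
python3 -m handwheel '0,0,0,0,0,0;0,0,0,0,0,0;0,0,0,0,0,0;0,0,0,0,0,0;0,0,0,0,0,0;0,0,-0.025,0,0,0;0,0,-0.0625,0,0,0;0,0,-0.0875,0,0,0;0,0,-0.0875,0,0,0;0,0,-0.025,0,0,0;0,0,0,0,0,0;0,0,0,0,0,0;0,0,0,0,0,0' 0.085
sed -i 's/JO=.*/JO=np.array([.5164,-.1135,0])/' h.py
python3 - <<'E'
from h import *
S=manip.get_image("side");T=manip.get_image("top")
cv2.imwrite("pics/s2.png",S);cv2.imwrite("pics/t2.png",T)
for n,im in(("side",S),("top",T)):
    for k in("red","orange","brass"): print(n,k,[b[:2] for b in blobs(n,im,*COL[k],8)])
# wing axis direction from original top picture: PCA of red+brass pixels
T0=cv2.imread("pics/top0.png")[244:260,344:370];h=cv2.cvtColor(T0,cv2.COLOR_BGR2HSV)
m=cv2.inRange(h,(0,110,90),(4,255,255))|cv2.inRange(h,(5,90,90),(32,255,255))
v,u=np.nonzero(m);P=np.array([onz("top",(a+344,b+244),.086) for a,b in zip(u,v)])[:,:2]
w,V=np.linalg.eigh(np.cov(P.T));print("wing",P.mean(0),np.arctan2(*V[::-1,1]),np.sqrt(12*w))
delta(jig(0,.08,.13),np.arctan2(*V[::-1,1]))
E
```

```text
t: 7.87
ee_pos: [0.5086, -0.2069, 0.1493]
tool_rot: [-3.137, -0.001, 1.507]
force: [-0.8, 0.1, -0.3]
finger_gap: 0.085
gripper_force: 0.0
side red [(np.int32(8), [361.9, 173.0])]
side orange [(np.int32(20), [374.2, 135.4])]
side brass [(np.int32(8), [375.0, 135.4]), (np.int32(47), [363.7, 182.9])]
top red [(np.int32(15), [363.2, 248.6])]
top orange [(np.int32(15), [307.5, 226.5]), (np.int32(39), [435.3, 253.7]), (np.int32(13), [371.8, 272.6]), (np.int32(28), [413.9, 274.5]), (np.int32(20), [432.8, 275.2])]
top brass [(np.int32(53), [355.1, 251.1]), (np.int32(11), [435.6, 254.2])]
wing [ 0.5207 -0.0331] 1.8318759256753736 [0.0123 0.0395]
tool delta [0.1737 0.002  0.019 ] rot [-0.005  -0.0022 -0.3251] t 7.9667 j [ 0.1123  0.6211  0.3423  1.8854 -0.3103  0.6926  0.5733]
```

In the tool's units: 0.035 m / 0.4 = 0.0875, 0.03 m / 0.4 = 0.075, -0.11 rad / 6.2832 = -0.0175.

```bash
python3 -m handwheel '0.0625,0,0,0,0,0;0.0875,0,0,0,0,0;0.0875,0.0025,0,0,0,0;0.0875,0.0025,0,0,0,0;0.075,0,0,0,0,0;0.0343,0,0,0,0,0;0,0,0,-0.0008,-0.0003,-0.0175;0,0,0.025,0,0,-0.0175;0,0,0.025,0,0,-0.0167;0,0,0,0,0,0;0,0,0,0,0,0;0,0,0,0,0,0'
python3 -c "
from h import *
delta([.521,-.0334,.056],1.832)
im=manip.get_image('side')[100:250,290:440]
cv2.imwrite('pics/s3c.png',cv2.resize(im,None,fx=4,fy=4,interpolation=2))"
```

```text
t: 8.97
ee_pos: [0.5224, -0.0346, 0.1299]
tool_rot: [3.14, 0.002, 1.829]
force: [-0.0, -0.2, 0.6]
finger_gap: 0.0849
gripper_force: 0.0
tool delta [ 0.0017 -0.0012  0.0739] rot [ 0.0012  0.0019 -0.0034] t 8.9667 j [-0.161   0.6093  0.2583  1.9729 -0.2634  0.5895  0.5303]
```

View pics/s3c.png

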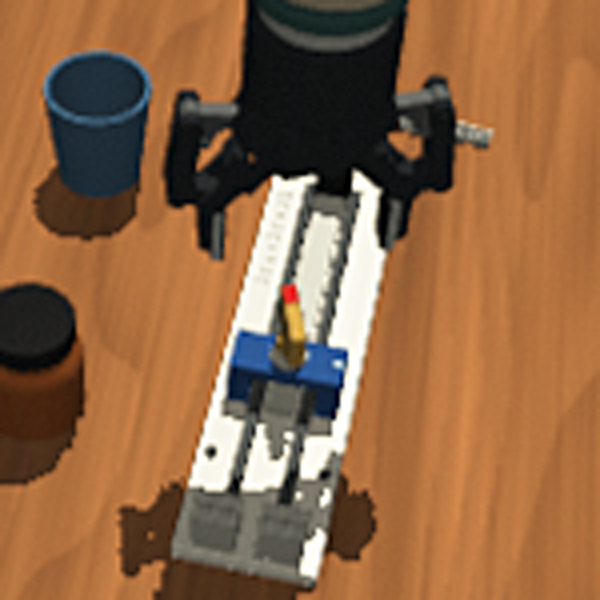

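The open fingers (tips near (215,250) and (390,240) in the crop) straddle the wing (290,325); their offset up the picture is parallax from the height. Descending.

In the tool's units: 0.02 m / 0.4 = 0.05, 0.014 m / 0.4 = 0.035.

```bash
python3 -m handwheel '0.0038,-0.0025,0.05,0,0,0;0,0,0.05,0,0,0;0,0,0.05,0,0,0;0,0,0.035,0,0,0;0,0,0,0,0,0;0,0,0,0,0,0;0,0,0,0,0,0'
python3 -c "
from h import *
delta([.521,-.0334,.056],1.832)"
```

```text
t: 9.6
ee_pos: [0.5222, -0.0334, 0.0571]
tool_rot: [3.138, 0.003, 1.831]
force: [-0.4, -0.3, -0.8]
finger_gap: 0.0849
gripper_force: 0.0
tool delta [ 0.0003 -0.0012  0.0011] rot [ 0.0034  0.0027 -0.001 ] t 9.6 j [-0.1169  0.7294  0.1912  2.0146 -0.3112  0.4207  0.5717]
```

In the tool's units: -0.001 m / 0.4 = -0.0025, 0.003 rad / 6.2832 = 0.0005.

```bash
python3 -m handwheel '0,-0.0025,0.0025,0.0005,0.0005,0;0,0,0,0,0,0;0,0,0,0,0,0;0,0,0,0,0,0;0,0,0,0,0,0;0,0,0,0,0,0;0,0,0,0,0,0;0,0,0,0,0,0;0,0,0,0,0,0;0,0,0,0,0,0;0,0,0,0,0,0;0,0,0,0,0,0' 0.004
python3 -c "
from h import *
delta([.521,-.0334,.056],1.832);s=manip.get_state();print(s['wrist_torque'],s['force'])"
```

```text
t: 10.6
ee_pos: [0.5208, -0.0333, 0.0555]
tool_rot: [-3.141, -0.001, 1.832]
force: [-0.3, 0.7, 5.4]
finger_gap: 0.0089
gripper_force: 60.0
tool delta [-0.0001  0.0002 -0.0005] rot [-0.0004 -0.001  -0.0001] t 10.6 j [-0.1131  0.7322  0.1879  2.0145 -0.3117  0.4225  0.5744]
[ 0.118   0.1658 -0.0049] [-0.3386  0.6766  5.4227]
```

In the tool's units: 0.12 rad / 6.2832 = 0.0191.

```bash
python3 -m handwheel '0,0,0,0,0,0.0127;0,0,0,0,0,0.0191;0,0,0,0,0,0.0191;0,0,0,0,0,0.0191;0,0,0,0,0,0.0191;0,0,0,0,0,0.0191;0,0,0,0,0,0.0191;0,0,0,0,0,0;0,0,0,0,0,0'
python3 -c "
from h import *
s=manip.get_state();print(s['wrist_torque'],s['force'],s['joints'])"
```

```text
t: 11.35
ee_pos: [0.5228, -0.0337, 0.0555]
tool_rot: [3.139, -0.001, 1.035]
force: [5.8, 0.1, 1.0]
finger_gap: 0.0095
gripper_force: 59.5
[ 0.0296 -1.0853 -0.0336] [5.8057 0.0708 0.988 ] [-0.2413  0.7621  0.3878  2.016  -0.6072  0.4741  0.0633]
```

In the tool's units: 0.12 rad / 6.2832 = 0.0191.

```bash
python3 -m handwheel '0,0,0,0,0,0.0159;0,0,0,0,0,0.0191;0,0,0,0,0,0.0191;0,0,0,0,0,0.0191;0,0,0,0,0,0.0191;0,0,0,0,0,0.0191;0,0,0,0,0,0.0159;0,0,0,0,0,0;0,0,0,0,0,0;0,0,0,0,0,0'
python3 -c "
from h import *
s=manip.get_state();print(s['wrist_torque'],s['force'],s['joints'])"
```

```text
t: 12.18
ee_pos: [0.5242, -0.0354, 0.0556]
tool_rot: [3.137, -0.004, 0.235]
force: [9.3, -4.0, -4.1]
finger_gap: 0.0091
gripper_force: 59.0
[-0.4774 -1.6929  0.0165] [ 9.2857 -3.9883 -4.1402] [-0.3667  0.8159  0.5988  2.018  -0.857   0.5696 -0.4968]
```

In the tool's units: 0.001 m / 0.4 = 0.0025, 0.08 rad / 6.2832 = 0.0127.

```bash
python3 -m handwheel '0.0025,0.0025,0,0,0,0.0127;0.0025,0.0025,0,0,0,0.0127;0,0,0,0,0,0.0095;0,0,0,0,0,0;0,0,0,0,0,0;0,0,0,0,0,0'
python3 -c "
from h import *
s=manip.get_state();print(s['wrist_torque'],s['force'],s['joints'])"
```

```text
t: 12.68
ee_pos: [0.5242, -0.036, 0.0555]
tool_rot: [3.141, -0.001, 0.015]
force: [5.5, -1.7, 2.3]
finger_gap: 0.0093
gripper_force: 60.1
[-0.3752 -1.0357 -0.0787] [ 5.5119 -1.6692  2.2767] [-0.3968  0.8365  0.6573  2.0149 -0.9108  0.6104 -0.6635]
```

In the tool's units: 0.03 rad / 6.2832 = 0.0048.

```bash
for i in 1; do python3 -m handwheel '0,0,0,0,0,0.0048;0,0,0,0,0,0.0048;0,0,0,0,0,0;0,0,0,0,0,0;0,0,0,0,0,0'; done
python3 -c "
from h import *
s=manip.get_state();print(s['wrist_torque'],s['force'],s['joints'])"
python3 -m handwheel '0,0,0,0,0,0.0048;0,0,0,0,0,0.0048;0,0,0,0,0,0;0,0,0,0,0,0;0,0,0,0,0,0'
python3 -c "
from h import *
s=manip.get_state();print(s['wrist_torque'],s['force'],s['joints'])"
```

```text
t: 13.1
ee_pos: [0.5242, -0.0361, 0.0555]
tool_rot: [3.141, -0.001, -0.045]
force: [4.7, -2.5, 1.0]
finger_gap: 0.009
gripper_force: 60.1
[-0.4194 -1.059  -0.0094] [ 4.6803 -2.5239  0.9922] [-0.4051  0.8419  0.6727  2.0152 -0.9253  0.6196 -0.7098]
t: 13.52
ee_pos: [0.5242, -0.0362, 0.0555]
tool_rot: [3.14, -0.001, -0.1]
force: [4.0, -2.5, 1.0]
finger_gap: 0.0092
gripper_force: 67.6
[-0.6209 -0.9958  1.1286] [ 3.9836 -2.5358  1.0345] [-0.4138  0.8474  0.6876  2.0149 -0.9373  0.6288 -0.754 ]
```

In the tool's units: 0.03 rad / 6.2832 = 0.0048.

```bash
python3 -m handwheel '0,0,0,0,0,0.0048;0,0,0,0,0,0;0,0,0,0,0,0;0,0,0,0,0,0'
python3 -c "
from h import *
s=manip.get_state();print(s['wrist_torque'],s['force'],s['joints'])
im=manip.get_image('top')[220:280,295:455]; cv2.imwrite('pics/t4.png',cv2.resize(im,None,fx=4.5,fy=4.5,interpolation=2))"
```

```text
t: 13.85
ee_pos: [0.5242, -0.0362, 0.0556]
tool_rot: [3.139, -0.001, -0.128]
force: [3.8, -5.1, 2.4]
finger_gap: 0.0091
gripper_force: 82.5
[-0.6917 -0.9859  1.6091] [ 3.7559 -5.1074  2.3506] [-0.418   0.8501  0.6951  2.0148 -0.9433  0.6336 -0.7764]
```

In the tool's units: -0.07 rad / 6.2832 = -0.0111.

```bash
python3 -m handwheel '0,0,0,0,0,-0.0111;0,0,0,0,0,-0.0191;0,0,0,0,0,-0.0191;0,0,0,0,0,-0.0191;0,0,0,0,0,-0.0191;0,0,0,0,0,-0.0191;0,0,0,0,0,-0.0191;0,0,0,0,0,0;0,0,0,0,0,0'
python3 -c "
from h import *
s=manip.get_state();print(s['wrist_torque'],s['force'],s['joints'])"
python3 -m handwheel '0,0,0,0,0,-0.0191;0,0,0,0,0,-0.0191;0,0,0,0,0,-0.0191;0,0,0,0,0,-0.0191;0,0,0,0,0,-0.0191;0,0,0,0,0,-0.0159;0,0,0,0,0,-0.0095;0,0,0,0,0,0;0,0,0,0,0,0;0,0,0,0,0,0'
python3 -c "
from h import *
s=manip.get_state();print(s['wrist_torque'],s['force'],s['joints'])"
```

```text
t: 14.65
ee_pos: [0.5236, -0.0343, 0.0555]
tool_rot: [-3.14, -0.001, 0.651]
force: [4.4, 2.2, 2.6]
finger_gap: 0.0089
gripper_force: 60.3
[ 0.347  -1.0055  0.0024] [4.4312 2.2268 2.6144] [-0.3018  0.7868  0.492   2.0128 -0.7369  0.5246 -0.1938]
t: 15.48
ee_pos: [0.5218, -0.0333, 0.0555]
tool_rot: [-3.138, -0.002, 1.412]
force: [0.9, 4.2, 8.9]
finger_gap: 0.0093
gripper_force: 61.1
[ 0.7088 -0.2446  0.0642] [0.8752 4.2481 8.9437] [-0.1828  0.7476  0.2983  2.0111 -0.48    0.4543  0.3181]
```

In the tool's units: -0.06 rad / 6.2832 = -0.0095.

```bash
python3 -m handwheel '0,0,0,0,0,-0.0095;0,0,0,0,0,-0.0064;0,0,0,0,0,0;0,0,0,0,0,0;0,0,0,0,0,0'
python3 - <<'E'
from h import *
s=manip.get_state();print(s['wrist_torque'],s['force'],s['joints'])
S=manip.get_image("side");T=manip.get_image("top")
for n,im in(("side",S),("top",T)):
    for k in("red","orange","brass"): print(n,k,[b[:2] for b in blobs(n,im,*COL[k],5)])
a=cv2.resize(S[110:250,300:440],(560,560),interpolation=2);b=cv2.resize(T[200:300,300:360+120],None,fx=3,fy=3,interpolation=2)
cv2.imwrite("pics/s5.png",a);cv2.imwrite("pics/t5.png",b)
E
```

```text
t: 15.9
ee_pos: [0.5215, -0.0333, 0.0554]
tool_rot: [-3.138, -0.003, 1.512]
force: [1.2, 4.2, 8.4]
finger_gap: 0.0091
gripper_force: 61.3
[ 0.7467 -0.1594  0.0198] [1.1895 4.2054 8.3608] [-0.167   0.744   0.2735  2.0109 -0.4431  0.4479  0.3826]
side red [(np.int32(14), [364.4, 173.2])]
side orange []
side brass [(np.int32(50), [362.3, 182.4])]
top red [(np.int32(16), [441.0, 254.2])]
top orange [(np.int32(10), [311.7, 226.3]), (np.int32(7), [320.6, 226.6]), (np.int32(5), [307.8, 226.8]), (np.int32(11), [442.4, 229.5]), (np.int32(5), [423.0, 232.0]), (np.int32(7), [433.7, 232.4]), (np.int32(5), [439.0, 232.4]), (np.int32(34), [449.4, 249.9]), (np.int32(40), [435.4, 253.8]), (np.int32(7), [306.3, 269.4]), (np.int32(14), [313.8, 270.5]), (np.int32(5), [304.2, 274.0]), (np.int32(9), [398.6, 273.7]), (np.int32(10), [449.0, 274.1]), (np.int32(5), [317.0, 276.4]), (np.int32(6), [409.2, 274.2]), (np.int32(14), [417.8, 274.6]), (np.int32(19), [432.3, 275.3]), (np.int32(7), [443.7, 276.1])]
top brass [(np.int32(6), [370.5, 224.0]), (np.int32(10), [435.5, 254.0])]
```

View pics/s5.png

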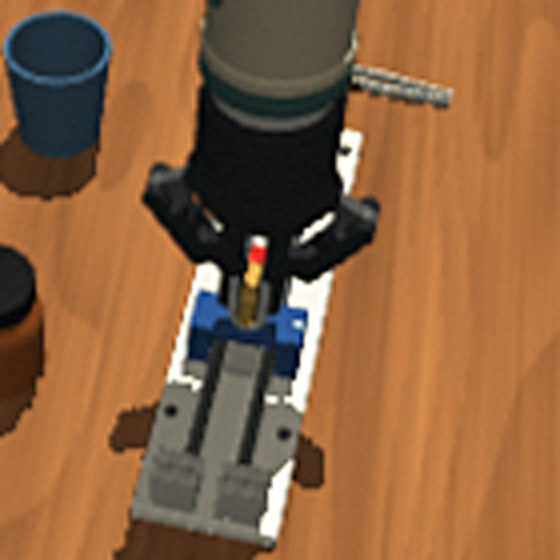

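View pics/t5.png

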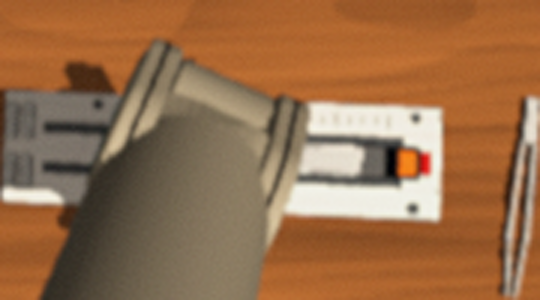

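The cap (crop (408,163)) is touching the red stop (425,163) and the tweezers have not moved. In the side crop the red wing (258,252) points along the jig toward the grip. One numeric check, then I'll hand in.

Run:
```python
from h import *
p=onz("side",(364.4,173.2),.090);p0=onz("side",(361.9,172.2),.090)  # same height as found in first triangulation
inv=lambda p:R.from_euler("z",-YAW).apply(p-JO)
print("red wing jig now",inv(p),"before",inv(p0))
print("cap jig",inv(onz("top",(435.4,253.8),.061)))
s=manip.get_state();print(s['t'],s['tool_rot'],s['qvel'],s['gripper_force'])
```

```text
red wing jig now [-0.0019  0.0672  0.09  ] before [0.0042 0.0655 0.09  ]
cap jig [-0.0009 -0.09    0.061 ]
16.0 [-3.1377 -0.0027  1.5119] [-0.0004  0.0003 -0.0005  0.0009  0.001  -0.      0.0012] 61.28007827392139
```

```bash
python3 -c "
from bench import manip
print(manip.close_job())"
```

```text
the job is handed in; nothing more can be done
None
```

I handed the job in at about 16 s: the stop is against the red end, and the thumbscrew was seated, backed off a quarter turn (about 2.43 rad, estimated from the tool angle) and is still held in the gripper; the cup, jar and tweezers were not touched.

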